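# Open the back of a picture frame in the bookshop

## Task

The picture frame lies face down on the shop counter. Turn both red turn buttons aside until they lie along the frame's side rails (each turns only one way, and you cannot see which, so feel for it), then slide the plywood backboard out from under the two brass clips, lift it out of the frame by its wooden grip bar and lay it gently, grip bar up, in the middle of the cork mat and square with it. Leave the buttons turned aside and do not disturb the other things on the counter.

Things in the scene. Friction and masses are not known exactly. Their poses are not given: they have to be found in the camera images.
- frame: Wooden picture frame, face down, fixed on the counter, 232 (its x) x 192 (its y) mm; rails 34 mm wide, tops 24 mm above the counter. Origin: centre of its underside. Opening 164 (x) x 124 (y) mm, centred, its solid floor 18 mm above the counter. Clips on the +x (far) rail; one turn button on each side rail, at x = -35, y = +79 and -79 mm.
- clips (a point): Point midway between the two fixed brass clips, at the frame opening's +x edge (frame x = +82 mm), at rail-top height, 24 mm up. The clips are 20 mm wide, 35 mm to either side of it along frame y, and reach 8 mm over the opening; undersides 2 mm and tops 6 mm above this point. Axes as the frame's.
- panel: Loose plywood backboard 150 (its x) x 120 (its y) x 6 mm, 0.15 to 0.3 kg. Origin: centre of its underside, z up. At the start it lies in the opening, axes as the frame's, top level with the rails, +x edge 4.5 to 7 mm under the clips, gap of 10 to 13 mm at its -x edge and 2 mm at each side. With the buttons aside, slide it 8 mm or more along frame -x (best up to the rail); then it lifts out.
- grip_bar (a point): Middle of the top of the wooden grip bar that stands on the backboard's centre: 14 mm (panel x) thick, 70 mm (panel y) long, 24 mm tall, this point being 30 mm above the backboard's underside. Axes as the panel's.
- button_a: Red wooden turn button, a bar 14 (its x) x 60 (its y) mm pivoting about a vertical axis at its middle. Origin: on the pivot, at rail-top height; the bar spans 2 to 18 mm above it. Starts across the rail within 0.2 rad, its end over the backboard. Friction 0.05 N m holds it. One way it turns 1.45 to 1.85 rad, to a stop just past the rail's line; the other way only 0.1 to 0.5 rad, to a firm stop.
- button_b: The other red turn button, same size and looks. Of the two, one opens clockwise seen from above and the other anticlockwise; which of them sits on which rail varies and cannot be seen. Turned aside means its y axis (its length) lies along the frame's x axis (either way round).
- mat: Cork mat 230 (its x) x 190 (its y) x 6 mm, fixed flat on the counter beside the frame (on either side of it), empty. Origin: centre of its underside; its top is 6 mm above the counter.
- glue: Bystander: glue jar, 40 mm across and 70 mm tall, upright between frame and mat. Origin: centre of its underside.
- mug: Bystander: white mug, 80 mm across and 90 mm tall. Origin: centre of its underside.
- novel: Bystander: green book lying flat, 190 x 130 x 28 mm. Origin: centre of its underside.
- guide: Bystander: brick-red book lying flat, 90 x 120 x 20 mm. Origin: centre of its underside.
- tape: Bystander: roll of brown tape lying flat, 90 mm across, 25 mm tall. Origin: centre of its underside.
- brush: Bystander: brush, 180 mm long, lying on the counter beyond the frame and mat. Its x axis runs along it.
- screwdriver: Bystander: screwdriver, 170 mm long, lying on the counter beyond the frame and mat. Its x axis runs along it.
There are look-alikes about, which are no part of the job. What is meant by the panel is not black, and is the larger of those in its own colour.

How it is judged:
On the way, in this order (a step that is already met when the one before it is completed fails the run):
1. both turn buttons lie along their rails (within 0.35 rad) while the backboard is still in the frame (angle between the y axis of each of button_a, button_b and the x axis of frame, either way round below 0.35 rad and z of panel in the frame of frame below 0.03 m and distance of panel from where it was at the start of the episode below 0.03 m), for 0.2 s.
2. the backboard has been lifted out, held in the fingers, its underside more than 45 mm above the counter (height (world z) of panel above 0.045 m and contact force between the fingers and panel above 1 N), for 0.1 s.
At the end, for the whole second after the job is handed in: The backboard lies flat and still on the cork mat, grip bar up, its centre within 30 mm of the mat's centre and its sides within 0.25 rad of the mat's; both turn buttons lie along their rails within 0.35 rad (horizontal distance between panel and mat below 0.03 m and angle between the x axis of panel and the x axis of mat, either way round below 0.25 rad and angle between panel's own z axis and vertical below 0.06 rad and height (world z) of panel below 0.01 m and linear speed of panel below 0.01 m/s and angle between the y axis of each of button_a, button_b and the x axis of frame, either way round below 0.35 rad); the robot touches nothing.
It fails at once if the backboard is pressed or slammed on the mat with more than 80 N (contact force between panel and mat above 80 N).
It fails at once if the backboard is dropped onto the mat or comes down on it fast (over 0.45 m/s with its underside less than 40 mm above the counter, within 150 mm of the mat's centre) (height (world z) of panel below 0.04 m and horizontal distance between panel and mat below 0.15 m and linear speed of panel above 0.45 m/s).
It fails at once if another thing on the counter is shifted by more than 25 mm (distance of any of glue, mug, novel, guide, tape, brush, screwdriver from where it was at the start of the episode above 0.025 m).
It also fails if it takes over 72 s, if anything falls off the work surface, if the arm or the gripper's body presses on something with over 40 N, if the wrist force passes 120 N, or if a joint passes its speed limit or range.

## Robot

A 7-joint arm with a two-finger parallel gripper is mounted at the origin on the work surface. World frame = base frame: x ahead of the robot, y to its left, z up, the work surface at z = 0. Lengths are in m, angles in rad, forces in N, time in s.
With the tool pointing down it reaches from about 0.4 to 0.875 m from the base axis. Payload 6.5 kg.
Tool frame: the origin (TCP) lies between the finger pads; the fingertips stand 19 mm ahead of it and the grasp point (between the pads) is the TCP; z points along the fingers, y is the direction in which the jaws open and shut (so a half turn about z gives the same grasp; the last joint's range is limited). The gripper opens to 85 mm and grips with 20 to 120 N. Pads are 22 mm wide; open, the fingers measure 114 mm over their backs; the gripper's body (76 mm by 85 mm) begins 54 mm behind the grasp point. The pads swing forward as they close: fully open they stand 13 mm farther back than shut.
Start: joints at [1.054, 0.536, -0.004, 1.538, 0.003, 1.067, -0.071], TCP at [0.283, -0.585, 0.25] pointing down, gripper open.
Joint ranges: [-2.7, 2.7], [-0.37, 2.16], [-1.27, 1.26], [0.24, 2.4], [-1.31, 4.45], [0.19, 1.91], [-2.76, 2.76]. Speed limits (rad/s): [2.39, 2.39, 3.14, 3.14, 3.14, 3.14, 3.14].

## Interface

Orientations are given as a rotation vector (axis times angle).
In Python, from station import sense, read_camera, camera_params, job_done gives the robot as it stands.
- The arm moves only by the shell command python3 -m creep 'ROWS' [FORCE]. ROWS is JSON, a list of rows, each an object with "hand": the closure in counts, from 0 (fully open) to 255 (shut); "translation": the shift along the tool's x, y, z in m, a list of three; "angular": the turn, a rotation vector about the tool's x, y, z in rad, a list of three. In form: [{"hand": hand, "translation": [x, y, z], "angular": [wx, wy, wz]}, ...]. A call has 1 to 20 rows; each row shifts and turns the commanded pose from where the row before left it, along the tool's axes as they then stand; what a row does not reach is not made up. A row lasts 1/12 s, in which the tool goes at most 41.7 mm and 7.16 degrees, less where a joint would pass 70% of its speed; a pose out of reach is approached as far as the arm can. A call with a gripper value outside its range is refused whole. The fingers move at their own pace and stop on an object; FORCE is the grip in N (left out, the last holds). Time passes only in rows, so rows that do not move let the fingers close. It gives the time, the measured TCP pose, the force and the opening at its end, in the units of the state.
- sense(): the state, without advancing time (a new reading comes with each control period).
- read_camera(name): name is "scene" or "top" or "wrist"; returns the picture (480x640x3 uint8, red, green, blue); there is no depth.
- camera_params(name): a dict with "fx", "fy", "cx", "cy" (pixels), "k1" (the pictures are not rectified: a ray, as slopes to the right and down, at radius r is drawn at 1 + k1 r^2 times it, then the intrinsics apply), "position" and "attitude" of the camera in the world. Camera axes: x right, y up, looking along -z (the intrinsics and any distortion apply to the point x, -y, -z); pixel columns grow to the right and rows downward; lengths in m; the calibration is good to about 2 mm. A picture is of the moment at which its call begins: read the wrist's pose just before it. camera_params takes no time and is no camera call; for the wrist camera it gives the pose at the moment of the call.
- job_done(): hands the job in, once; it reports no verdict.
The state is a dict: "time": time; "joint_positions": joint angles; "joint_vel": joint speeds; "effort": joint torques, N m; "eef_pos": TCP position; "orientation": TCP orientation; "ft_force": force on the tool from outside, world axes, zero at the start; "moment": the same for the moment, N m; "width": finger opening in m.
Only numpy, scipy, OpenCV 4.12 (cv2) and the standard library are available. Lean on these libraries where they do the work, as an engineer would, in place of code of your own. Each camera call takes 0.05 s, during which the arm holds its last target.

## Working session

There is one attempt and no reset: what is moved stays moved. The work goes in short steps, Python scripts to look and compute and a shell command to move; the robot and the scene stay as the last step left them, time stands still between calls to the robot, and variables do not carry over. Pictures are saved under pics/ and viewed, and the job is handed in when it is done.

```bash
ls; mkdir -p pics; python3 - <<'E'
from station import *
import cv2
s=sense(); print(s)
for n in ("scene","top","wrist"):
    print(n,camera_params(n))
for n in ("scene","top"):
    im=read_camera(n); cv2.imwrite(f"pics/{n}0.png",im[:,:,::-1])
E
```

```text
pics
{'time': 0.0, 'joint_positions': array([ 1.05376246,  0.53721237, -0.00446168,  1.53890152,  0.00257938,
        1.06728037, -0.07117631]), 'joint_vel': array([ 6.64741610e-04, -3.62700307e-04, -1.01987740e-03, -3.01669568e-04,
       -2.77818580e-04,  5.48659533e-05,  4.52480608e-04]), 'effort': array([-3.94284916e-04, -5.83408213e+01,  1.04884531e+00, -2.59107792e+01,
        1.24405848e-02,  9.49091977e-03, -1.22149834e-05]), 'eef_pos': array([ 0.28295004, -0.58450001,  0.24937182]), 'orientation': array([-3.06039499e+00, -7.01961995e-01,  7.84756295e-04]), 'ft_force': array([0.44071396, 0.80682059, 0.31277613]), 'moment': array([-0.0324459 , -0.03416815,  0.07366377]), 'width': 0.08536338479082872}
scene {'fx': 488.1338048544682, 'fy': 488.1338048544682, 'cx': 315.7482770557612, 'cy': 240.2451075313552, 'k1': -0.06593694280587126, 'position': array([ 1.18033157, -0.04465001,  0.92065768]), 'attitude': array([0.53649606, 0.50854041, 1.41842393])}
top {'fx': 474.96785093485073, 'fy': 474.96785093485073, 'cx': 322.93587550711794, 'cy': 243.4370576489252, 'k1': -0.009271931572171419, 'position': array([0.3593721 , 0.00116596, 1.13171886]), 'attitude': array([ 0.10478121, -0.12375983, -1.55826376])}
wrist {'fx': 366.0658957635197, 'fy': 366.0658957635197, 'cx': 322.2977153229578, 'cy': 229.1559676376742, 'k1': -0.026895235290982204, 'position': array([ 0.35704092, -0.54994624,  0.37274238]), 'attitude': array([-0.28667443,  0.18310619, -1.10874562])}
```

View pics/scene0.png

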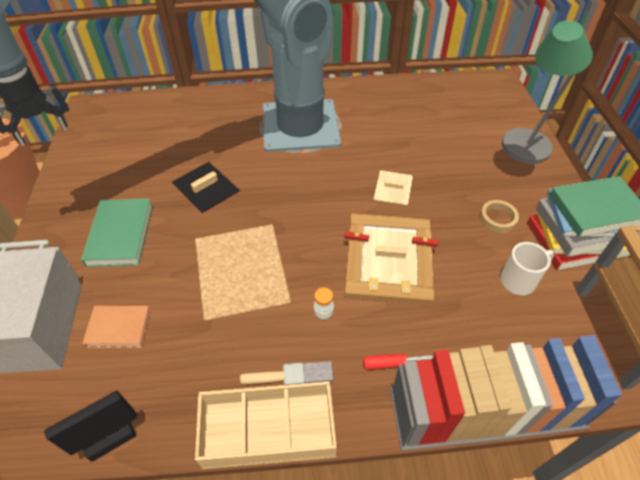

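View pics/top0.png

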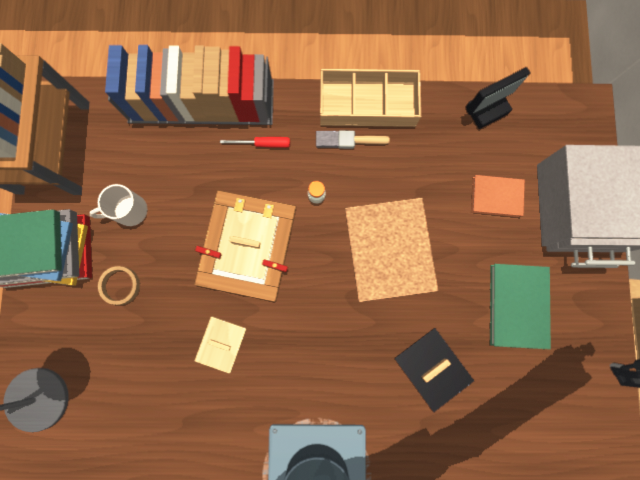

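The top view shows the frame at about (246,246), the mat at (391,249), the buttons at (208,252) and (275,266), the clips at (240,206) and (268,211), the glue at (317,192). The small panel and the black one are look-alikes.

```bash
cat > h.py <<'E'
import numpy as np, cv2
from scipy.spatial.transform import Rotation as R
from station import *
def px2plane(p,uv,z):
    K=np.array([[p['fx'],0,p['cx']],[0,p['fy'],p['cy']],[0,0,1.]])
    x=cv2.undistortPoints(np.asarray(uv,float).reshape(-1,1,2),K,np.array([p['k1'],0,0,0.]))[:,0]
    d=R.from_rotvec(p['attitude']).apply(np.c_[x[:,0],-x[:,1],-np.ones(len(x))])
    return p['position']+d*((z-p['position'][2])/d[:,2])[:,None]
def proj(p,X):
    c=R.from_rotvec(p['attitude']).inv().apply(np.atleast_2d(X)-p['position'])
    x=np.c_[c[:,0]/-c[:,2],-c[:,1]/-c[:,2]]; r=(x**2).sum(1)[:,None]
    x=x*(1+p['k1']*r); return x*[p['fx'],p['fy']]+[p['cx'],p['cy']]
def rect(pts):
    (c,s,a)=cv2.minAreaRect(pts.astype(np.float32)[:,:2]); return c,s,a
E
python3 - <<'E'
from h import *
p=camera_params('top'); im=cv2.imread('pics/top0.png'); hsv=cv2.cvtColor(im,cv2.COLOR_BGR2HSV)
c=cv2.resize(im[180:310,180:450],None,fx=2.9,fy=2.9,interpolation=cv2.INTER_CUBIC); cv2.imwrite('pics/topcrop.png',c)
for n,uv in dict(frame=(283,225),mat=(391,249),panel=(246,228),panel2=(240,270),btn=(275,266),btn2=(208,252)).items():
    print(n,hsv[uv[1],uv[0]])
# red buttons
m=cv2.inRange(hsv,(0,190,90),(8,255,255))|cv2.inRange(hsv,(174,190,90),(180,255,255))
m[:,:180]=0;m[:,300:]=0;m[:230]=0;m[300:]=0
for k in cv2.findContours(m,0,1)[0]:
    if cv2.contourArea(k)>20: print('red',rect(px2plane(p,k,0.042)),cv2.minAreaRect(k))
E
```

```text
frame [ 14 153 220]
mat [ 16 124 245]
panel [ 25  79 253]
panel2 [ 25  78 253]
btn [ 20 149 251]
btn2 [ 20 151 245]
red ((0.4631047248840332, 0.08434126526117325), (0.02547292411327362, 0.01235654391348362), 72.13433074951172) ((281.10003662109375, 267.1999816894531), (11.067972183227539, 5.375871658325195), 18.434947967529297)
red ((0.4716208577156067, 0.11604001373052597), (0.02028968185186386, 0.010395367629826069), 79.22862243652344) ((267.4231262207031, 263.3846435546875), (8.825225830078125, 4.510671138763428), 11.309932708740234)
red ((0.49289658665657043, 0.2396845817565918), (0.02561778761446476, 0.011637112125754356), 72.16128540039062) ((213.9499969482422, 253.64999389648438), (11.067972183227539, 5.0596442222595215), 18.434947967529297)
red ((0.5023833513259888, 0.2704869210720062), (0.023336373269557953, 0.012315105646848679), 76.5220718383789) ((200.76473999023438, 249.44119262695312), (9.943960189819336, 5.3357834815979), 14.03624439239502)
```

View pics/topcrop.png

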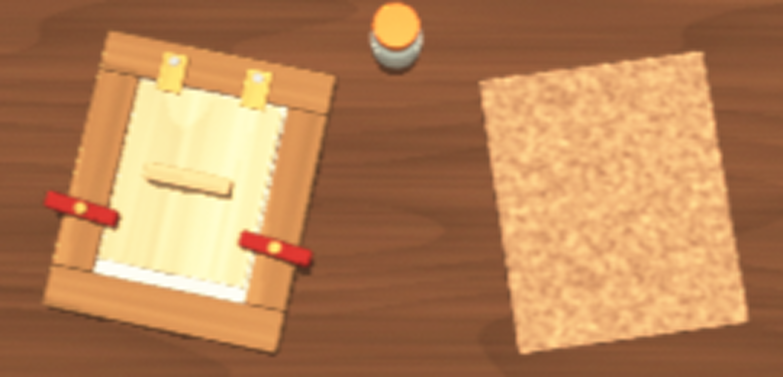

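```bash
python3 - <<'E'
from h import *
def go(name,f,roiF,roiM):
    p=camera_params(name); im=cv2.imread(f); hsv=cv2.cvtColor(im,cv2.COLOR_BGR2HSV)
    print(name)
    bright=cv2.inRange(hsv,(10,40,165),(35,200,255))
    for n,roi,z in (('frame',roiF,0.024),('mat',roiM,0.006)):
        m=np.zeros_like(bright); x0,y0,x1,y1=roi; m[y0:y1,x0:x1]=bright[y0:y1,x0:x1]
        m=cv2.morphologyEx(m,cv2.MORPH_CLOSE,np.ones((3,3)))
        k=max(cv2.findContours(m,0,1)[0],key=cv2.contourArea)
        k=cv2.convexHull(k)
        print(n,rect(px2plane(p,k,z)))
    m=cv2.inRange(hsv,(0,150,60),(9,255,255))|cv2.inRange(hsv,(174,150,60),(180,255,255))
    x0,y0,x1,y1=roiF; mm=np.zeros_like(m); mm[y0:y1,x0-8:x1+8]=m[y0:y1,x0-8:x1+8]
    cv2.imwrite(f'pics/m_{name}.png',np.vstack([bright,mm]))
go('top','pics/top0.png',(185,185,300,302),(340,190,445,305))
go('scene','pics/scene0.png',(340,205,437,305),(190,222,292,320))
E
```

```text
top
frame ((0.5183959603309631, 0.17119953036308289), (0.19223690032958984, 0.23231405019760132), 79.04530334472656)
mat ((0.5148659348487854, -0.1744338572025299), (0.2311800718307495, 0.1920548528432846), 8.378210067749023)
scene
frame ((0.5114918351173401, 0.16973958909511566), (0.21966786682605743, 0.28897756338119507), 83.23445129394531)
mat ((0.5144613981246948, -0.16891485452651978), (0.2577801048755646, 0.24238677322864532), 1.307227611541748)
```

```bash
python3 - <<'E'
import cv2
im=cv2.imread('pics/scene0.png')
cv2.imwrite('pics/scenecrop.png',cv2.resize(im[205:325,310:450],None,fx=5,fy=5,interpolation=cv2.INTER_CUBIC))
E
```

```text
(no output)
```

View pics/scenecrop.png

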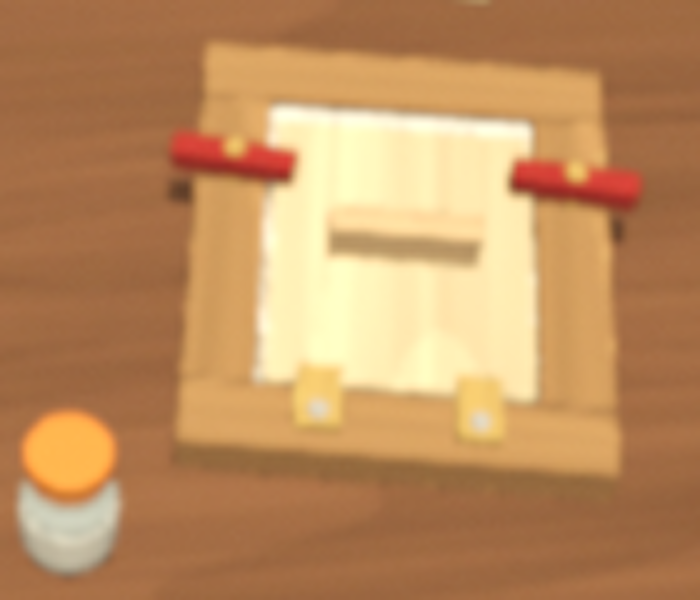

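The frame measures 192x232 mm (centre 0.518,0.171, yaw -10.95°) and the mat 231x192 mm (centre 0.515,-0.174, yaw +8.4°). Both match the given sizes. The button pivots come out where predicted, within 2 mm. I'll grip each button at its pivot and twist it.

```bash
cat >> h.py <<'E'
FC=np.array([.5184,.1712]); FY=np.radians(-10.95); MC=np.array([.5149,-.1744]); MY=np.radians(8.4)
def fr(x,y): return FC+np.array([[np.cos(FY),-np.sin(FY)],[np.sin(FY),np.cos(FY)]])@[x,y]
def plan(xy,z,yawy=None):
    """tool-axis shift from here; yawy=desired tool-y yaw (rad, mod pi)"""
    s=sense(); T=R.from_rotvec(s['orientation']); M=T.as_matrix()
    print('t',round(s['time'],2),'pos',s['eef_pos'].round(4),'tooly yaw',round(np.degrees(np.arctan2(M[1,1],M[0,1])),2),'tilt',np.degrees(np.arccos(-M[2,2])).round(2),'F',s['ft_force'].round(1),'M',s['moment'].round(3),'w',round(s['width'],4),'q7',s['joint_positions'][6].round(3))
    d=np.r_[xy,z]-s['eef_pos']; print(' tool shift',T.inv().apply(d).round(4))
    if yawy is not None:
        e=yawy-np.arctan2(M[1,1],M[0,1]); e=(e+np.pi/2)%np.pi-np.pi/2
        print(' turn about tool z',round(-e,4),'alt',round(-e-np.sign(-e)*np.pi,4))
E
python3 - <<'E'
from h import *
b=fr(-.035,-.079); print(b, fr(-.035,.079))
plan(b,0.15,np.radians(75-90))
E
```

```text
[0.469031   0.10028666] [0.49904346 0.25541   ]
t 0.1 pos [ 0.283  -0.5846  0.2495] tooly yaw -64.17 tilt 0.09 F [ 0.4 -0.1 -0.3] M [ 0.014 -0.024  0.046] w 0.0855 q7 -0.071
 tool shift [ 0.4659 -0.5352  0.1003]
 turn about tool z -0.8581 alt 2.2835
```

```bash
python3 -m creep '[{"hand":110,"translation":[0.012,-0.013,0],"angular":[0,0,0]},{"hand":110,"translation":[0.0236,-0.0272,0],"angular":[0,0,0]},{"hand":110,"translation":[0.0236,-0.0272,0],"angular":[0,0,0]},{"hand":110,"translation":[0.0236,-0.0272,0],"angular":[0,0,0]},{"hand":110,"translation":[0.0236,-0.0272,0],"angular":[0,0,0]},{"hand":110,"translation":[0.0236,-0.0272,0],"angular":[0,0,0]},{"hand":110,"translation":[0.0236,-0.0272,0],"angular":[0,0,0]},{"hand":110,"translation":[0.0236,-0.0272,0],"angular":[0,0,0]},{"hand":110,"translation":[0.0236,-0.0272,0],"angular":[0,0,0]},{"hand":110,"translation":[0.0236,-0.0272,0],"angular":[0,0,0]},{"hand":110,"translation":[0.0236,-0.0272,0],"angular":[0,0,0]},{"hand":110,"translation":[0.0236,-0.0272,0],"angular":[0,0,0]},{"hand":110,"translation":[0.0236,-0.0272,0],"angular":[0,0,0]},{"hand":110,"translation":[0.0236,-0.0272,0],"angular":[0,0,0]},{"hand":110,"translation":[0.0236,-0.0272,0],"angular":[0,0,0]},{"hand":110,"translation":[0.0236,-0.0272,0],"angular":[0,0,0]},{"hand":110,"translation":[0.0236,-0.0272,0],"angular":[0,0,0]},{"hand":110,"translation":[0.0236,-0.0272,0],"angular":[0,0,0]},{"hand":110,"translation":[0.0236,-0.0272,0],"angular":[0,0,0]},{"hand":110,"translation":[0.0236,-0.0272,0],"angular":[0,0,0]}]' 20
python3 -m creep '[{"hand":110,"translation":[0,0,0],"angular":[0,0,-0.1]},{"hand":110,"translation":[0,0,0],"angular":[0,0,-0.1]},{"hand":110,"translation":[0,0,0],"angular":[0,0,-0.1]},{"hand":110,"translation":[0,0,0],"angular":[0,0,-0.1]},{"hand":110,"translation":[0,0,0],"angular":[0,0,-0.1]},{"hand":110,"translation":[0,0,0],"angular":[0,0,-0.1]},{"hand":110,"translation":[0,0,0],"angular":[0,0,-0.1]},{"hand":110,"translation":[0,0,0],"angular":[0,0,-0.1]},{"hand":110,"translation":[0,0,0],"angular":[0,0,-0.058]},{"hand":110,"translation":[0,0,0],"angular":[0,0,0]},{"hand":110,"translation":[0,0,0],"angular":[0,0,0]}]'
python3 - <<'E'
from h import *
plan(fr(-.035,-.079),0.15,np.radians(75-90))
p=camera_params('wrist'); im=read_camera('wrist'); cv2.imwrite('pics/w1.png',im[:,:,::-1])
print(proj(p,np.r_[fr(-.035,-.079),.042]),proj(p,np.r_[fr(-.035,.079),.042]))
E
```

```text
time: 1.77
eef_pos: [0.4667, 0.094, 0.2501]
orientation: [3.062, 0.702, -0.001]
ft_force: [1.2, -0.2, -0.1]
width: 0.0486
time: 2.68
eef_pos: [0.4665, 0.0922, 0.2501]
orientation: [-2.494, -1.909, 0.001]
ft_force: [-0.3, 0.1, -0.0]
width: 0.0489
t 2.68 pos [0.4665 0.0922 0.2501] tooly yaw -15.13 tilt 0.03 F [-0.3  0.1 -0. ] M [ 0.034 -0.012 -0.017] w 0.0489 q7 -0.729
 tool shift [0.0084 0.0003 0.1001]
 turn about tool z -0.0023 alt 3.1393
[[322.06896685 190.06464521]] [[307.63540803  -4.43306489]]
```

View pics/w1.png

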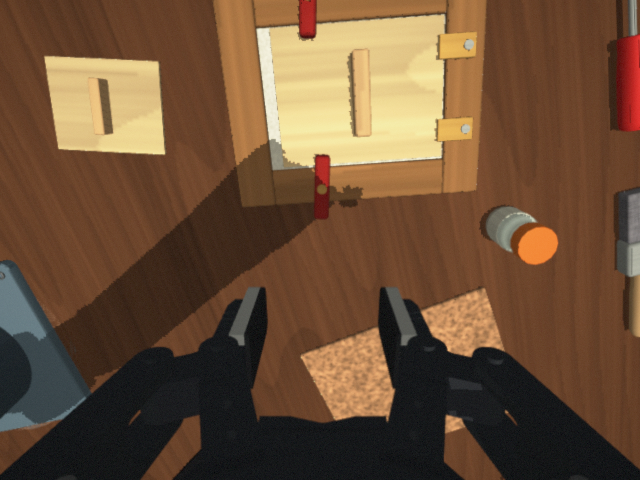

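The wrist view shows the right-hand button pivot at (322,189) against a predicted (322,190), so the calibration agrees. Descending.

```bash
python3 -m creep '[{"hand":110,"translation":[0.0044,0,0.02],"angular":[0,0,0]},{"hand":110,"translation":[0.004,0,0.03],"angular":[0,0,0]},{"hand":110,"translation":[0,0,0.03],"angular":[0,0,0]},{"hand":110,"translation":[0,0,0.03],"angular":[0,0,0]},{"hand":110,"translation":[0,0,0.03],"angular":[0,0,0]},{"hand":110,"translation":[0,0,0.03],"angular":[0,0,0]},{"hand":110,"translation":[0,0,0.02],"angular":[0,0,0]},{"hand":110,"translation":[0,0,0.01],"angular":[0,0,0]},{"hand":110,"translation":[0,0,0],"angular":[0,0,0]},{"hand":255,"translation":[0,0,0],"angular":[0,0,0]},{"hand":255,"translation":[0,0,0],"angular":[0,0,0]},{"hand":255,"translation":[0,0,0],"angular":[0,0,0]},{"hand":255,"translation":[0,0,0],"angular":[0,0,0]},{"hand":255,"translation":[0,0,0],"angular":[0,0,0]},{"hand":255,"translation":[0,0,0],"angular":[0,0,0]},{"hand":255,"translation":[0,0,0],"angular":[0,0,0]}]' 20
python3 - <<'E'
from h import *
plan(fr(-.035,-.079),0.05,np.radians(75-90))
E
```

```text
time: 4.07
eef_pos: [0.4682, 0.1011, 0.0516]
orientation: [-2.492, -1.912, 0.0]
ft_force: [-6.2, 0.8, 7.0]
width: 0.0133
t 4.07 pos [0.4682 0.1011 0.0516] tooly yaw -15.0 tilt 0.01 F [-6.2  0.8  7. ] M [ 0.258  1.136 -0.037] w 0.0133 q7 -0.978
 tool shift [-0.0006  0.001   0.0016]
 turn about tool z 0.0 alt -3.1416
```

```bash
python3 -m creep '[{"hand":255,"translation":[0,0,-0.001],"angular":[0,0,0.05]},{"hand":255,"translation":[0,0,0],"angular":[0,0,0.05]},{"hand":255,"translation":[0,0,0],"angular":[0,0,0.05]},{"hand":255,"translation":[0,0,0],"angular":[0,0,0.05]},{"hand":255,"translation":[0,0,0],"angular":[0,0,0]}]'
python3 - <<'E'
from h import *
plan(fr(-.035,-.079),0.05)
E
```

```text
time: 4.48
eef_pos: [0.468, 0.1011, 0.0517]
orientation: [-2.671, -1.652, 0.001]
ft_force: [-3.6, 3.2, -4.5]
width: 0.0132
t 4.48 pos [0.468  0.1011 0.0517] tooly yaw -26.54 tilt 0.06 F [-3.6  3.2 -4.5] M [ 0.593  0.69  -0.058] w 0.0132 q7 -1.131
 tool shift [-0.0003  0.0013  0.0017]
```

```bash
for i in 1 2 ; do python3 -m creep '[{"hand":255,"translation":[0,0,0],"angular":[0,0,0.05]},{"hand":255,"translation":[0,0,0],"angular":[0,0,0.05]},{"hand":255,"translation":[0,0,0],"angular":[0,0,0.05]},{"hand":255,"translation":[0,0,0],"angular":[0,0,0]}]'
python3 - <<'E'
from h import *
plan(fr(-.035,-.079),0.05)
E
done
```

```text
time: 4.82
eef_pos: [0.4678, 0.1008, 0.0518]
orientation: [2.785, 1.453, -0.002]
ft_force: [-6.1, 0.9, 2.2]
width: 0.0136
t 4.82 pos [0.4678 0.1008 0.0518] tooly yaw -34.9 tilt 0.09 F [-6.1  0.9  2.2] M [0.2   1.197 0.881] w 0.0136 q7 -1.242
 tool shift [0.0003 0.0013 0.0018]
time: 5.15
eef_pos: [0.4677, 0.1007, 0.0519]
orientation: [2.882, 1.247, -0.003]
ft_force: [-5.1, 0.4, 6.0]
width: 0.0131
t 5.15 pos [0.4677 0.1007 0.0519] tooly yaw -43.19 tilt 0.12 F [-5.1  0.4  6. ] M [-0.071  1.295  2.342] w 0.0131 q7 -1.352
 tool shift [0.0006 0.0013 0.0019]
```

Clockwise meets a firm stop (Mz 2.3 N m) at about -30°, so this button opens anticlockwise.

```bash
python3 -m creep '[{"hand":255,"translation":[0,0,0],"angular":[0,0,-0.08]},{"hand":255,"translation":[0,0,0],"angular":[0,0,-0.1]},{"hand":255,"translation":[0,0,0],"angular":[0,0,-0.1]},{"hand":255,"translation":[0,0,0],"angular":[0,0,-0.1]},{"hand":255,"translation":[0,0,0],"angular":[0,0,-0.1]},{"hand":255,"translation":[0,0,0],"angular":[0,0,-0.1]},{"hand":255,"translation":[0,0,0],"angular":[0,0,-0.1]},{"hand":255,"translation":[0,0,0],"angular":[0,0,-0.1]},{"hand":255,"translation":[0,0,0],"angular":[0,0,-0.1]},{"hand":255,"translation":[0,0,0],"angular":[0,0,-0.1]},{"hand":255,"translation":[0,0,0],"angular":[0,0,0]}]'
python3 - <<'E'
from h import *
plan(fr(-.035,-.079),0.05,FY+np.pi/2)
E
```

```text
time: 6.07
eef_pos: [0.4688, 0.1009, 0.0516]
orientation: [-1.96, -2.455, -0.001]
ft_force: [-4.4, 2.3, 0.5]
width: 0.0132
t 6.07 pos [0.4688 0.1009 0.0516] tooly yaw 12.79 tilt 0.06 F [-4.4  2.3  0.5] M [0.486 0.823 0.058] w 0.0132 q7 -0.599
 tool shift [-0.0006  0.0001  0.0016]
 turn about tool z -1.1564 alt 1.9852
```

```bash
python3 -m creep '[{"hand":255,"translation":[0,0,0],"angular":[0,0,-0.1]},{"hand":255,"translation":[0,0,0],"angular":[0,0,-0.1]},{"hand":255,"translation":[0,0,0],"angular":[0,0,-0.1]},{"hand":255,"translation":[0,0,0],"angular":[0,0,-0.1]},{"hand":255,"translation":[0,0,0],"angular":[0,0,-0.1]},{"hand":255,"translation":[0,0,0],"angular":[0,0,-0.1]},{"hand":255,"translation":[0,0,0],"angular":[0,0,-0.1]},{"hand":255,"translation":[0,0,0],"angular":[0,0,-0.1]},{"hand":255,"translation":[0,0,0],"angular":[0,0,-0.1]},{"hand":255,"translation":[0,0,0],"angular":[0,0,-0.1]},{"hand":255,"translation":[0,0,0],"angular":[0,0,-0.1]},{"hand":255,"translation":[0,0,0],"angular":[0,0,-0.05]},{"hand":255,"translation":[0,0,0],"angular":[0,0,0]},{"hand":255,"translation":[0,0,0],"angular":[0,0,0]}]'
python3 - <<'E'
from h import *
plan(fr(-.035,-.079),0.05,FY+np.pi/2)
im=read_camera('scene'); cv2.imwrite('pics/s2.png',cv2.resize(im[205:325,310:450,::-1],None,fx=5,fy=5,interpolation=cv2.INTER_CUBIC))
E
```

```text
time: 7.23
eef_pos: [0.4697, 0.1018, 0.0517]
orientation: [0.32, 3.124, 0.005]
ft_force: [-0.6, 5.3, -4.4]
width: 0.0131
t 7.23 pos [0.4697 0.1018 0.0517] tooly yaw 78.3 tilt 0.19 F [-0.6  5.3 -4.4] M [1.141 0.211 0.008] w 0.0131 q7 0.343
 tool shift [ 0.0003 -0.0016  0.0017]
 turn about tool z -0.0131 alt 3.1285
```

View pics/s2.png

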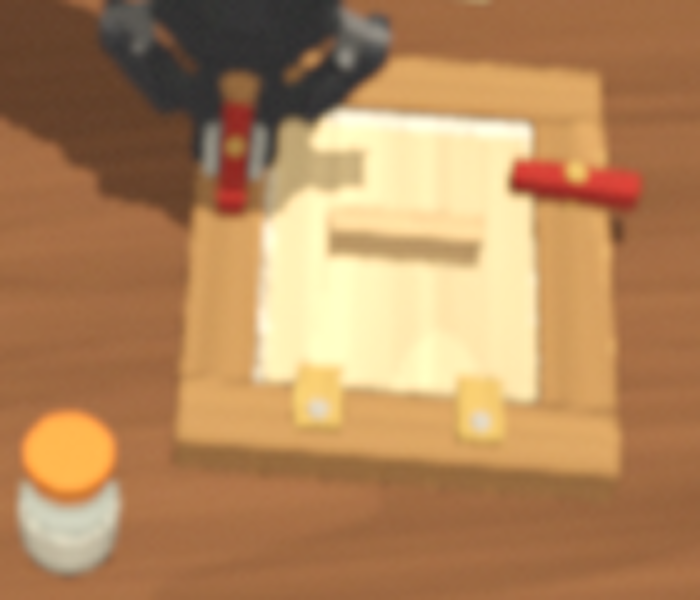

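Button A is now along its rail: tool yaw 78.3° against a target of 79°, and the view shows it lying along the rail. Releasing it and moving to the other.

```bash
python3 -m creep '[{"hand":165,"translation":[0,0,0],"angular":[0,0,0]},{"hand":165,"translation":[0,0,0],"angular":[0,0,0]},{"hand":165,"translation":[0,0,0],"angular":[0,0,0]},{"hand":165,"translation":[0,0,-0.02],"angular":[0,0,0]},{"hand":165,"translation":[0,0,-0.03],"angular":[0,0,0]},{"hand":110,"translation":[0,0,-0.03],"angular":[0,0,-0.1]},{"hand":110,"translation":[0,0,0],"angular":[0,0,-0.12]},{"hand":110,"translation":[0,0,0],"angular":[0,0,-0.12]},{"hand":110,"translation":[0,0,0],"angular":[0,0,-0.12]},{"hand":110,"translation":[0,0,0],"angular":[0,0,-0.12]},{"hand":110,"translation":[0,0,0],"angular":[0,0,-0.12]},{"hand":110,"translation":[0,0,0],"angular":[0,0,-0.12]},{"hand":110,"translation":[0,0,0],"angular":[0,0,-0.12]},{"hand":110,"translation":[0,0,0],"angular":[0,0,-0.12]},{"hand":110,"translation":[0,0,0],"angular":[0,0,-0.12]},{"hand":110,"translation":[0,0,0],"angular":[0,0,-0.12]},{"hand":110,"translation":[0,0,0],"angular":[0,0,-0.12]},{"hand":110,"translation":[0,0,0],"angular":[0,0,-0.05]},{"hand":110,"translation":[0,0,0],"angular":[0,0,0]}]'
python3 - <<'E'
from h import *
plan(fr(-.035,.079),0.0515,np.radians(163))
E
```

```text
time: 8.87
eef_pos: [0.4692, 0.0999, 0.1312]
orientation: [1.86, -2.531, 0.001]
ft_force: [0.1, -0.0, 0.2]
width: 0.0491
t 8.87 pos [0.4692 0.0999 0.1312] tooly yaw 162.62 tilt 0.03 F [ 0.1 -0.   0.2] M [ 0.035 -0.077  0.01 ] w 0.0491 q7 1.757
 tool shift [-0.1574  0.018   0.0796]
 turn about tool z -0.0066 alt 3.135
```

```bash
python3 -m creep '[{"hand":110,"translation":[-0.02,0.003,0],"angular":[0,0,0]},{"hand":110,"translation":[-0.03,0.003,0],"angular":[0,0,0]},{"hand":110,"translation":[-0.03,0.003,0],"angular":[0,0,0]},{"hand":110,"translation":[-0.03,0.003,0],"angular":[0,0,0]},{"hand":110,"translation":[-0.03,0.003,0],"angular":[0,0,0]},{"hand":110,"translation":[-0.0174,0.003,0],"angular":[0,0,0]},{"hand":110,"translation":[0,0,0.01],"angular":[0,0,0]},{"hand":110,"translation":[0,0,0.02],"angular":[0,0,0]},{"hand":110,"translation":[0,0,0.02],"angular":[0,0,0]},{"hand":110,"translation":[0,0,0.02],"angular":[0,0,0]},{"hand":110,"translation":[0,0,0.01],"angular":[0,0,0]},{"hand":110,"translation":[0,0,0],"angular":[0,0,0]},{"hand":255,"translation":[0,0,0],"angular":[0,0,0]},{"hand":255,"translation":[0,0,0],"angular":[0,0,0]},{"hand":255,"translation":[0,0,0],"angular":[0,0,0]},{"hand":255,"translation":[0,0,0],"angular":[0,0,0]},{"hand":255,"translation":[0,0,0],"angular":[0,0,0]},{"hand":255,"translation":[0,0,0],"angular":[0,0,0]},{"hand":255,"translation":[0,0,0],"angular":[0,0,0]}]' 20
python3 - <<'E'
from h import *
plan(fr(-.035,.079),0.0515,np.radians(163))
E
python3 -m creep '[{"hand":255,"translation":[0,0,0],"angular":[0,0,0.08]},{"hand":255,"translation":[0,0,0],"angular":[0,0,0.1]},{"hand":255,"translation":[0,0,0],"angular":[0,0,0.1]},{"hand":255,"translation":[0,0,0],"angular":[0,0,0.1]},{"hand":255,"translation":[0,0,0],"angular":[0,0,0.1]},{"hand":255,"translation":[0,0,0],"angular":[0,0,0]}]'
python3 - <<'E'
from h import *
plan(fr(-.035,.079),0.0515,FY+np.pi/2)
E
```

```text
time: 10.45
eef_pos: [0.4985, 0.2569, 0.0526]
orientation: [-1.86, 2.531, 0.001]
ft_force: [-2.7, -1.2, 7.1]
width: 0.0134
t 10.45 pos [0.4985 0.2569 0.0526] tooly yaw 162.63 tilt 0.06 F [-2.7 -1.2  7.1] M [-0.116  0.76   0.06 ] w 0.0134 q7 1.497
 tool shift [ 0.0013 -0.0009  0.0011]
 turn about tool z -0.0064 alt 3.1352
time: 10.95
eef_pos: [0.4984, 0.2569, 0.0526]
orientation: [-1.199, 2.903, 0.001]
ft_force: [-3.8, -0.2, 7.9]
width: 0.0131
t 10.95 pos [0.4984 0.2569 0.0526] tooly yaw 134.9 tilt 0.05 F [-3.8 -0.2  7.9] M [-0.058  0.925 -0.08 ] w 0.0131 q7 1.051
 tool shift [ 0.0006 -0.0015  0.0011]
 turn about tool z 0.9747 alt -2.1669
```

```bash
python3 -m creep '[{"hand":255,"translation":[0,0,0],"angular":[0,0,0.08]},{"hand":255,"translation":[0,0,0],"angular":[0,0,0.1]},{"hand":255,"translation":[0,0,0],"angular":[0,0,0.1]},{"hand":255,"translation":[0,0,0],"angular":[0,0,0.1]},{"hand":255,"translation":[0,0,0],"angular":[0,0,0.1]},{"hand":255,"translation":[0,0,0],"angular":[0,0,0.1]},{"hand":255,"translation":[0,0,0],"angular":[0,0,0.1]},{"hand":255,"translation":[0,0,0],"angular":[0,0,0.1]},{"hand":255,"translation":[0,0,0],"angular":[0,0,0.1]},{"hand":255,"translation":[0,0,0],"angular":[0,0,0.09]},{"hand":255,"translation":[0,0,0],"angular":[0,0,0]},{"hand":255,"translation":[0,0,0],"angular":[0,0,0]}]'
python3 - <<'E'
from h import *
plan(fr(-.035,.079),0.0515,FY+np.pi/2)
E

```

```text
time: 11.95
eef_pos: [0.4982, 0.2573, 0.0525]
orientation: [0.283, 3.129, 0.002]
ft_force: [-5.6, -0.5, 9.0]
width: 0.0135
t 11.95 pos [0.4982 0.2573 0.0525] tooly yaw 79.66 tilt 0.06 F [-5.6 -0.5  9. ] M [-0.019  0.967 -0.03 ] w 0.0135 q7 0.191
 tool shift [-0.0011 -0.0017  0.001 ]
 turn about tool z 0.0106 alt -3.131
```

```bash
python3 -m creep '[{"hand":165,"translation":[0,0,0],"angular":[0,0,0]},{"hand":165,"translation":[0,0,0],"angular":[0,0,0]},{"hand":165,"translation":[0,0,0],"angular":[0,0,0]},{"hand":165,"translation":[0,0,-0.02],"angular":[0,0,0]},{"hand":165,"translation":[0,0,-0.03],"angular":[0,0,0]},{"hand":110,"translation":[0,0,-0.03],"angular":[0,0,0.1]},{"hand":110,"translation":[0,0,-0.03],"angular":[0,0,0.12]},{"hand":110,"translation":[0,0,-0.03],"angular":[0,0,0.12]},{"hand":110,"translation":[0,0,0],"angular":[0,0,0.12]},{"hand":110,"translation":[0,0,0],"angular":[0,0,0.12]},{"hand":110,"translation":[0,0,0],"angular":[0,0,0.12]},{"hand":110,"translation":[0,0,0],"angular":[0,0,0.12]},{"hand":110,"translation":[0,0,0],"angular":[0,0,0.12]},{"hand":110,"translation":[0,0,0],"angular":[0,0,0.12]},{"hand":110,"translation":[0,0,0],"angular":[0,0,0.12]},{"hand":110,"translation":[0,0,0],"angular":[0,0,0.12]},{"hand":110,"translation":[0,0,0],"angular":[0,0,0.12]},{"hand":110,"translation":[0,0,0],"angular":[0,0,0.12]},{"hand":110,"translation":[0,0,0],"angular":[0,0,0.04]},{"hand":110,"translation":[0,0,0],"angular":[0,0,0]}]'
python3 - <<'E'
from h import *
plan(fr(.004,0),0.19,FY)
E

```

```text
time: 13.62
eef_pos: [0.4989, 0.256, 0.1913]
orientation: [2.425, 1.997, 0.0]
ft_force: [-0.2, -0.3, -0.6]
width: 0.0483
t 13.62 pos [0.4989 0.256  0.1913] tooly yaw -11.05 tilt 0.03 F [-0.2 -0.3 -0.6] M [-0.021  0.02  -0.036] w 0.0483 q7 -1.044
 tool shift [-0.0795  0.0394  0.0014]
 turn about tool z -0.0017 alt 3.1399
```

```bash
python3 -m creep '[{"hand":110,"translation":[-0.015,0.004,0],"angular":[0,0,0]},{"hand":110,"translation":[-0.03,0.009,0],"angular":[0,0,0]},{"hand":110,"translation":[-0.03,0.009,0],"angular":[0,0,0]},{"hand":110,"translation":[-0.03,0.009,0],"angular":[0,0,0]},{"hand":110,"translation":[-0.025,0.008,0],"angular":[0,0,0]},{"hand":110,"translation":[0,0,0],"angular":[0,0,0]},{"hand":110,"translation":[0,0,0],"angular":[0,0,0]}]'
python3 - <<'E'
from h import *
plan(fr(.004,0),0.19,FY)
p=camera_params('wrist');im=read_camera('wrist')[:,:,::-1].copy(); cv2.imwrite('pics/w3.png',im)
im2=read_camera('top')[:,:,::-1].copy(); cv2.imwrite('pics/t3.png',im2)
for n,q in dict(bar=(*fr(.0045,0),.048),a=(*fr(-.035,-.079),.042),b=(*fr(-.035,.079),.042),clip=(*fr(.082,0),.024)).items(): print(n,proj(p,np.array(q)))
E

```

```text
time: 14.2
eef_pos: [0.5126, 0.1191, 0.1912]
orientation: [2.426, 1.996, -0.001]
ft_force: [-0.5, 0.6, -0.4]
width: 0.0484
t 14.2 pos [0.5126 0.1191 0.1912] tooly yaw -11.11 tilt 0.04 F [-0.5  0.6 -0.4] M [ 0.072 -0.033 -0.007] w 0.0484 q7 -0.791
 tool shift [ 0.0522 -0.0004  0.0011]
 turn about tool z -0.0027 alt 3.1389
bar [[321.62053744 149.35077682]]
a [[272.52800571 249.08592209]]
b [[262.2282949   28.85401796]]
clip [[421.05133991 145.91137478]]
```

View pics/w3.png

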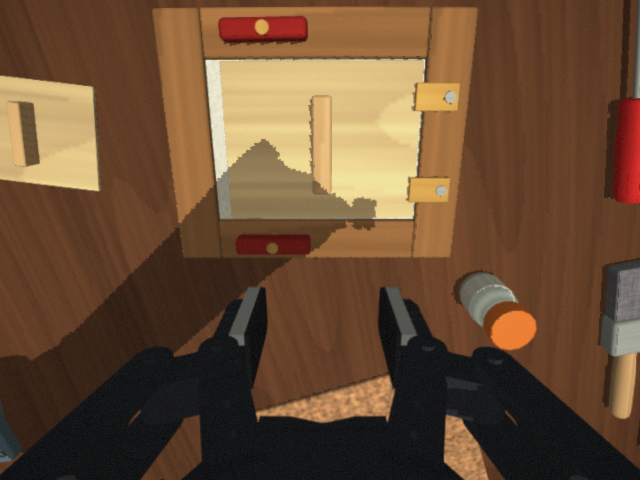

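The wrist view shows both buttons along their rails (centres 264,27 and 272,245) and the grip bar centred at (321,144), about where predicted. Going to grip it.

```bash
python3 -m creep '[{"hand":110,"translation":[0.02,0,0],"angular":[0,0,0]},{"hand":110,"translation":[0.022,0,0],"angular":[0,0,0]},{"hand":110,"translation":[0.0105,0,0.01],"angular":[0,0,0]},{"hand":110,"translation":[0,0,0.03],"angular":[0,0,0]},{"hand":110,"translation":[0,0,0.03],"angular":[0,0,0]},{"hand":110,"translation":[0,0,0.03],"angular":[0,0,0]},{"hand":110,"translation":[0,0,0.02],"angular":[0,0,0]},{"hand":110,"translation":[0,0,0.015],"angular":[0,0,0]},{"hand":110,"translation":[0,0,0.007],"angular":[0,0,0]},{"hand":110,"translation":[0,0,0],"angular":[0,0,0]},{"hand":255,"translation":[0,0,0],"angular":[0,0,0]},{"hand":255,"translation":[0,0,0],"angular":[0,0,0]},{"hand":255,"translation":[0,0,0],"angular":[0,0,0]},{"hand":255,"translation":[0,0,0],"angular":[0,0,0]},{"hand":255,"translation":[0,0,0],"angular":[0,0,0]},{"hand":255,"translation":[0,0,0],"angular":[0,0,0]},{"hand":255,"translation":[0,0,0],"angular":[0,0,0]},{"hand":255,"translation":[0,0,0],"angular":[0,0,0]}]' 50
python3 - <<'E'
from h import *
plan(fr(-.005,0),0.049,FY)
E

```

```text
time: 15.8
eef_pos: [0.5232, 0.1732, 0.0506]
orientation: [2.424, 1.998, 0.004]
ft_force: [-1.1, 0.1, 6.4]
width: 0.0129
t 15.8 pos [0.5232 0.1732 0.0506] tooly yaw -11.0 tilt 0.14 F [-1.1  0.1  6.4] M [ 0.025  0.228 -0.011] w 0.0129 q7 -1.01
 tool shift [-0.0029 -0.0093  0.0016]
 turn about tool z -0.0008 alt 3.1408
```

```bash
python3 -m creep '[{"hand":255,"translation":[0,-0.003,0],"angular":[0,0,0]},{"hand":255,"translation":[0,-0.003,0],"angular":[0,0,0]},{"hand":255,"translation":[0,-0.003,0],"angular":[0,0,0]},{"hand":255,"translation":[0,-0.002,0],"angular":[0,0,0]},{"hand":255,"translation":[0,0,0],"angular":[0,0,0]},{"hand":255,"translation":[0,0,0],"angular":[0,0,0]}]'
python3 - <<'E'
from h import *
plan(fr(-.0055,0),0.049,FY)
im=read_camera('scene'); cv2.imwrite('pics/s4.png',cv2.resize(im[205:325,310:450,::-1],None,fx=5,fy=5,interpolation=cv2.INTER_CUBIC))
E
```

```text
time: 16.3
eef_pos: [0.5134, 0.175, 0.0506]
orientation: [2.423, 1.997, 0.006]
ft_force: [2.3, 0.0, 6.8]
width: 0.0125
t 16.3 pos [0.5134 0.175  0.0506] tooly yaw -11.02 tilt 0.23 F [2.3 0.  6.8] M [-0.18  -0.578 -0.002] w 0.0125 q7 -1.028
 tool shift [-0.0028  0.0002  0.0016]
 turn about tool z -0.0013 alt 3.1403
```

View pics/s4.png

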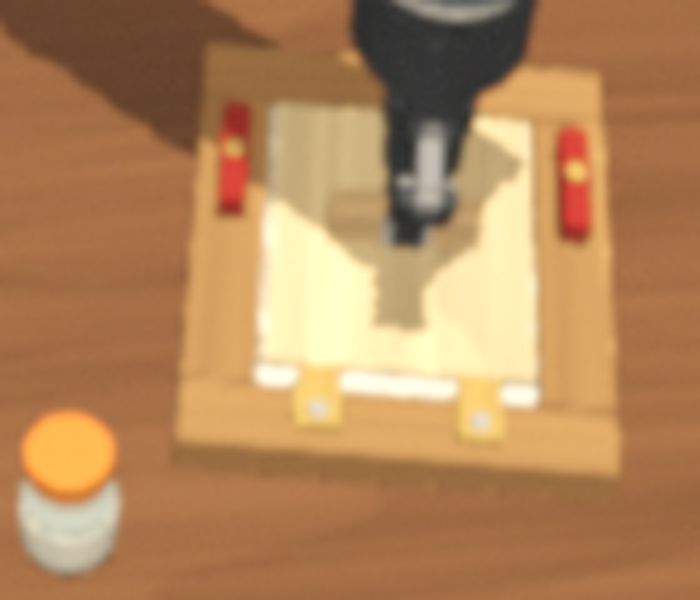

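The backboard has slid 10 mm and is clear of the clips (white floor shows between board and clips at row ~380; buttons aside). Lifting.

```bash
python3 -m creep '[{"hand":255,"translation":[0,0,-0.003],"angular":[0,0,0]},{"hand":255,"translation":[0,0,-0.005],"angular":[0,0,0]},{"hand":255,"translation":[0,0,-0.008],"angular":[0,0,0]},{"hand":255,"translation":[0,0,-0.012],"angular":[0,0,0]},{"hand":255,"translation":[0,0,-0.018],"angular":[0,0,0]},{"hand":255,"translation":[0,0,-0.02],"angular":[0,0,0]},{"hand":255,"translation":[0,0,-0.02],"angular":[0,0,0]},{"hand":255,"translation":[0,0,-0.02],"angular":[0,0,0]},{"hand":255,"translation":[0,0,-0.014],"angular":[0,0,0]},{"hand":255,"translation":[0,0,0],"angular":[0,0,0]},{"hand":255,"translation":[0,0,0],"angular":[0,0,0]}]'
python3 - <<'E'
from h import *
plan(MC,0.169,MY)
im=read_camera('scene'); cv2.imwrite('pics/s5.png',im[:,:,::-1])
E
```

```text
time: 17.27
eef_pos: [0.5115, 0.1747, 0.1701]
orientation: [2.424, 1.998, 0.002]
ft_force: [0.0, -0.0, -3.9]
width: 0.0125
t 17.27 pos [0.5115 0.1747 0.1701] tooly yaw -11.0 tilt 0.07 F [ 0.  -0.  -3.9] M [-0.038  0.041 -0.027] w 0.0125 q7 -0.915
 tool shift [-0.342   0.0699  0.001 ]
 turn about tool z -0.3385 alt 2.803
```

View pics/s5.png

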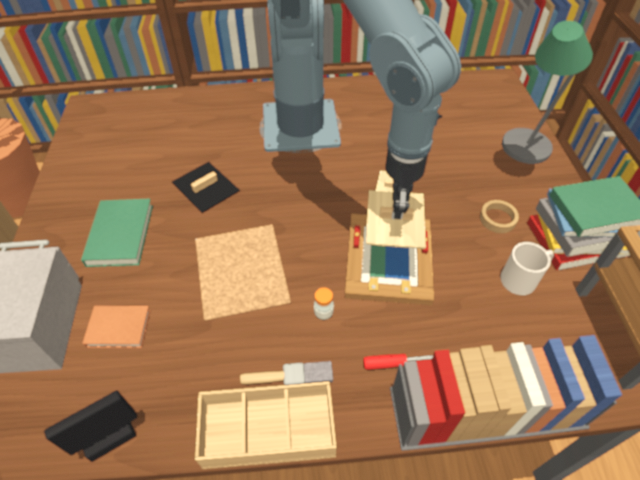

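```bash
python3 -m creep '[{"hand":255,"translation":[-0.008,0.0016,0],"angular":[0,0,0]},{"hand":255,"translation":[-0.016,0.0032,0],"angular":[0,0,0]},{"hand":255,"translation":[-0.024,0.005,0],"angular":[0,0,0]},{"hand":255,"translation":[-0.03,0.006,0],"angular":[0,0,0]},{"hand":255,"translation":[-0.03,0.006,0],"angular":[0,0,0]},{"hand":255,"translation":[-0.03,0.006,0],"angular":[0,0,0]},{"hand":255,"translation":[-0.03,0.006,0],"angular":[0,0,0]},{"hand":255,"translation":[-0.03,0.006,0],"angular":[0,0,0]},{"hand":255,"translation":[-0.03,0.006,0],"angular":[0,0,0]},{"hand":255,"translation":[-0.03,0.006,0],"angular":[0,0,0]},{"hand":255,"translation":[-0.03,0.006,0],"angular":[0,0,0]},{"hand":255,"translation":[-0.026,0.006,0],"angular":[0,0,-0.03]},{"hand":255,"translation":[-0.018,0.004,0],"angular":[0,0,-0.06]},{"hand":255,"translation":[-0.01,0.002,0],"angular":[0,0,-0.06]},{"hand":255,"translation":[0,0,0],"angular":[0,0,-0.06]},{"hand":255,"translation":[0,0,0],"angular":[0,0,-0.06]},{"hand":255,"translation":[0,0,0],"angular":[0,0,-0.05]},{"hand":255,"translation":[0,0,0],"angular":[0,0,-0.02]},{"hand":255,"translation":[0,0,0],"angular":[0,0,0]},{"hand":255,"translation":[0,0,0],"angular":[0,0,0]}]'
python3 - <<'E'
from h import *
plan(MC,0.045,MY)
im=read_camera('top'); cv2.imwrite('pics/t6.png',im[:,:,::-1])
E
```

```text
time: 18.98
eef_pos: [0.5156, -0.1744, 0.1687]
orientation: [-2.052, -2.377, 0.001]
ft_force: [-0.2, -0.2, -2.2]
width: 0.0129
t 18.98 pos [ 0.5156 -0.1744  0.1687] tooly yaw 8.4 tilt 0.07 F [-0.2 -0.2 -2.2] M [ 0.054 -0.061 -0.022] w 0.0129 q7 0.064
 tool shift [ 1.000e-04 -6.000e-04  1.237e-01]
 turn about tool z 0.0 alt -3.1416
```

View pics/t6.png

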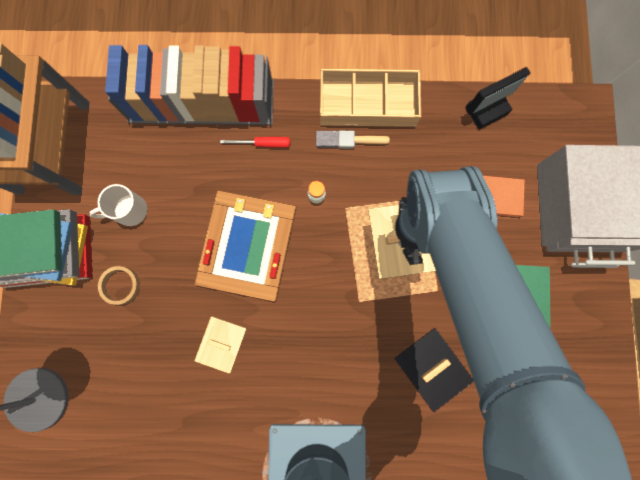

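The board hangs level over the mat, square with it; buttons are still aside. Lowering.

```bash
python3 -m creep '[{"hand":255,"translation":[0,0,0.01],"angular":[0,0,0]},{"hand":255,"translation":[0,0,0.018],"angular":[0,0,0]},{"hand":255,"translation":[0,0,0.018],"angular":[0,0,0]},{"hand":255,"translation":[0,0,0.018],"angular":[0,0,0]},{"hand":255,"translation":[0,0,0.018],"angular":[0,0,0]},{"hand":255,"translation":[0,0,0.014],"angular":[0,0,0]},{"hand":255,"translation":[0,0,0.01],"angular":[0,0,0]},{"hand":255,"translation":[0,0,0.006],"angular":[0,0,0]},{"hand":255,"translation":[0,0,0.005],"angular":[0,0,0]},{"hand":255,"translation":[0,0,0.004],"angular":[0,0,0]},{"hand":255,"translation":[0,0,0.003],"angular":[0,0,0]},{"hand":255,"translation":[0,0,0.002],"angular":[0,0,0]},{"hand":255,"translation":[0,0,0],"angular":[0,0,0]},{"hand":255,"translation":[0,0,0],"angular":[0,0,0]}]'
python3 - <<'E'
from h import *
plan(MC,0.0386,MY)
E
```

```text
time: 20.2
eef_pos: [0.5165, -0.1744, 0.0436]
orientation: [2.051, 2.379, 0.0]
ft_force: [-0.6, -0.4, -2.8]
width: 0.0126
t 20.2 pos [ 0.5165 -0.1744  0.0436] tooly yaw 8.48 tilt 0.03 F [-0.6 -0.4 -2.8] M [-0.037  0.035  0.008] w 0.0126 q7 -0.056
 tool shift [ 0.0002 -0.0015  0.005 ]
 turn about tool z 0.0013 alt -3.1402
```

```bash
python3 -m creep '[{"hand":255,"translation":[0,0,0.0015],"angular":[0,0,0]},{"hand":255,"translation":[0,0,0.0015],"angular":[0,0,0]},{"hand":255,"translation":[0,0,0.001],"angular":[0,0,0]},{"hand":255,"translation":[0,0,0],"angular":[0,0,0]},{"hand":255,"translation":[0,0,0],"angular":[0,0,0]}]'
python3 - <<'E'
from h import *
plan(MC,0.0386,MY)
E
```

```text
time: 20.62
eef_pos: [0.5162, -0.1743, 0.0392]
orientation: [-2.051, -2.38, 0.0]
ft_force: [-0.4, -0.3, -2.7]
width: 0.0126
t 20.62 pos [ 0.5162 -0.1743  0.0392] tooly yaw 8.48 tilt 0.01 F [-0.4 -0.3 -2.7] M [ 0.031 -0.016 -0.008] w 0.0126 q7 -0.06
 tool shift [ 0.0001 -0.0013  0.0006]
 turn about tool z 0.0014 alt -3.1402
```

```bash
python3 -m creep '[{"hand":255,"translation":[0,0,0.001],"angular":[0,0,0]},{"hand":255,"translation":[0,0,0.0005],"angular":[0,0,0]},{"hand":255,"translation":[0,0,0],"angular":[0,0,0]},{"hand":255,"translation":[0,0,0],"angular":[0,0,0]}]'
python3 - <<'E'
from h import *
plan(MC,0.0386,MY)
E
```

```text
time: 20.95
eef_pos: [0.5164, -0.1743, 0.0386]
orientation: [2.051, 2.379, -0.001]
ft_force: [-2.7, 0.3, 7.8]
width: 0.0129
t 20.95 pos [ 0.5164 -0.1743  0.0386] tooly yaw 8.48 tilt 0.04 F [-2.7  0.3  7.8] M [0.122 0.688 0.024] w 0.0129 q7 -0.061
 tool shift [ 0.0001 -0.0015  0.    ]
 turn about tool z 0.0015 alt -3.1401
```

Touchdown (about 10 N). Releasing and backing off.

```bash
python3 -m creep '[{"hand":200,"translation":[0,0,0],"angular":[0,0,0]},{"hand":165,"translation":[0,0,0],"angular":[0,0,0]},{"hand":110,"translation":[0,0,0],"angular":[0,0,0]},{"hand":110,"translation":[0,0,0],"angular":[0,0,0]},{"hand":110,"translation":[0,0,0],"angular":[0,0,0]},{"hand":110,"translation":[0,0,-0.005],"angular":[0,0,0]},{"hand":110,"translation":[0,0,-0.01],"angular":[0,0,0]},{"hand":110,"translation":[0,0,-0.03],"angular":[0,0,0]},{"hand":110,"translation":[0,0,-0.03],"angular":[0,0,0]},{"hand":110,"translation":[0,0,-0.03],"angular":[0,0,0]},{"hand":110,"translation":[0,0,-0.03],"angular":[0,0,0]},{"hand":110,"translation":[-0.03,0,0],"angular":[0,0,0]},{"hand":110,"translation":[-0.03,0,0],"angular":[0,0,0]},{"hand":110,"translation":[-0.03,0,0],"angular":[0,0,0]},{"hand":110,"translation":[-0.03,0,0],"angular":[0,0,0]},{"hand":110,"translation":[-0.03,0,0],"angular":[0,0,0]},{"hand":110,"translation":[-0.03,0,0],"angular":[0,0,0]},{"hand":110,"translation":[-0.03,0,0],"angular":[0,0,0]},{"hand":110,"translation":[-0.02,0,0],"angular":[0,0,0]},{"hand":110,"translation":[0,0,0],"angular":[0,0,0]}]'
python3 - <<'E'
from h import *
plan(MC,0.17,MY)
im=read_camera('top')[:,:,::-1].copy(); cv2.imwrite('pics/t7.png',im)
p=camera_params('top'); hsv=cv2.cvtColor(im,cv2.COLOR_BGR2HSV)
m=cv2.inRange(hsv,(18,40,150),(35,115,255)); m[:,:340]=0;m[:,450:]=0;m[:195]=0;m[305:]=0
m=cv2.morphologyEx(m,cv2.MORPH_OPEN,np.ones((5,5)))
k=max(cv2.findContours(m,0,1)[0],key=cv2.contourArea); print(rect(px2plane(p,cv2.convexHull(k),.012)))
E
```

```text
time: 22.62
eef_pos: [0.549, -0.4078, 0.1734]
orientation: [2.057, 2.371, -0.003]
ft_force: [-0.6, -1.1, -0.0]
width: 0.0485
t 22.62 pos [ 0.549  -0.4078  0.1734] tooly yaw 8.12 tilt 0.19 F [-0.6 -1.1 -0. ] M [-0.036  0.085 -0.017] w 0.0485 q7 0.427
 tool shift [ 0.2359 -0.0008  0.0026]
 turn about tool z -0.0049 alt 3.1367
((0.5174074769020081, -0.1765652596950531), (0.15208740532398224, 0.12312007695436478), 8.342127799987793)
```

View pics/t7.png

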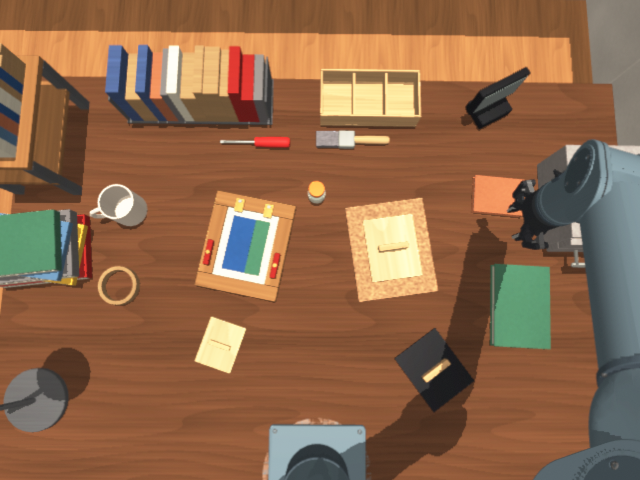

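The board lies on the mat: 152x123 mm, 3 mm off centre, angle 8.3° against the mat's 8.4°. Both buttons lie along their rails at (208,252) and (275,265), and the other things are where they were.

```bash
python3 -m creep '[{"hand":110,"translation":[0,0,-0.01],"angular":[0,0,0]},{"hand":110,"translation":[0,0,0],"angular":[0,0,0]},{"hand":110,"translation":[0,0,0],"angular":[0,0,0]}]' && python3 -c "
from station import *
print(sense()['ft_force']); job_done()"
```

```text
time: 22.92
eef_pos: [0.5511, -0.4004, 0.1844]
orientation: [2.048, 2.38, 0.001]
ft_force: [0.2, 0.3, 0.0]
width: 0.0487
[0.2481623  0.27040249 0.00844389]
the job is handed in; nothing more can be done
```

The backboard is on the cork mat, grip bar up, and both turn buttons lie along their rails. I handed the job in at about 23 s of the 72 s allowed.

- **Buttons:** I gripped each one at its pivot and twisted it. The button on the −y rail hit a firm stop clockwise, so I turned it anticlockwise. The other had to open clockwise, and did so with no stop met.
- **Backboard:** I slid it about 10 mm clear of the clips, lifted it by the grip bar and set it on the mat, touching down at about 10 N.
- **Last checks (top camera):**
  - The backboard's centre is about 3 mm from the mat's centre, and its sides are within 0.1° of the mat's.
  - Both buttons look aside and nothing else looks moved; I judged this by eye and did not measure it.
  - At hand-in the wrist force was about zero and the gripper was clear.
- **Disagreements:** None of the final checks failed. While each button, and then the board still in the frame, was gripped, the sensor read up to 9 N and the tool sat about 1 to 2 mm above its commanded height. The outlines from the scene camera were too distorted to use, so the frame and mat positions come from the top camera. The wrist view confirmed them at the frame.

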